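# Show the carved walnut panel to the inspection camera

### The job

Lift the lattice lid of the wooden sample case by its brass bar until it leans back on its stop, then take out the dark walnut panel. Hold its carved, gold-coloured side up to the inspection camera, 15 cm in front of the lens, centred, upright and square to the lens, which looks slightly downwards (so lean the panel to match), and finish while still holding it there, steady in the air. Leave the lid open, the other two panels, the chisel and the wax jar where they are, and do not touch the camera.

Things in the scene. Friction and masses are not known exactly. Their poses are not given: they have to be found in the camera images.
- sample_case: Fixed open case of pale wood, 134 (x) x 250 (y) x 108 mm high, walls and floor 8 mm. Origin: centre of its underside. Its x points away from the robot (within 0.35 rad) to the hinge side, y to the left. Three panels stand on edge in slots at y = -64, 0, 64 mm, faces square to y, between ribs 50 mm high and 18 mm deep on the front and back walls; the middle of each panel is free on both sides
- case_lid (a joint): Angle of the lid: 0 shut, 1.75 rad leaning back on its stop (10 degrees past upright). Below upright the lid falls shut when let go; past upright it falls gently onto the stop and stays
- case_lid_hinge (a point): Middle of the lid's hinge line, at the far (+x) upper rim of the case; the line runs along the case's y. The point's axes turn with the lid; shut, they are the case's. The lid is a dark wooden lattice 134 x 250 x 10 mm, 0.25 kg, extending along -x of this point
- case_lid_handle (a point): Middle of the lid's brass bar handle: round bar 10 mm in diameter, 110 mm long along the case's y, its axis 38 mm above the lid's top face, 14 mm from the lid's front edge; shut, 120 mm in front of and 48 mm above the hinge. The bar can turn between the finger pads, so the tool may point down for the whole swing
- walnut_panel: Dark walnut panel, the one to show: 98 (x) x 12 (y) x 92 mm high (z), about 90 g, loose, on edge in one of the slots. Origin: centre of its lower edge, mid-thickness; its top edge is 8 mm below the case's rim. Its +y side is carved, with gold border and star, and looks to the case's +y (left) at the start; -y is plain. Grip across the thickness at the middle of the top edge
- walnut_face (a point): Centre of the walnut panel's carved side: 46 mm up, 6 mm along +y from the body's origin. Axes as the panel's
- walnut_sight (a point): Imaginary point 150 mm straight out from the centre of the walnut panel's carved side (along the panel's +y). Lies at the lens when the panel is shown right
- pine_panel: Pale pine panel, same size as the walnut panel, standing in another slot of the case, loose. Origin: centre of its lower edge. Stays in the case
- grey_panel: Grey panel, same size as the walnut panel, standing in another slot of the case, loose. Origin: centre of its lower edge. Stays in the case
- camera_head: Inspection camera: grey box 52 x 58 x 50 mm, black barrel 44 mm in diameter with red ring. Origin: centre of the lens glass, 260 mm above the bench. x is the viewing direction (to the robot's right, 0.35 rad below level), y level, z the picture's up. Shown right, the panel's carved side is centred 150 mm along +x, panel y pointing against this x, panel x along this y, panel z along this z
- camera_stand: Fixed stand of the camera at the left of the bench: dark steel foot 120 x 110 x 18 mm and a column 24 mm in diameter, 85 mm behind the lens, up to 305 mm high. Origin: on the bench, straight below the lens glass; its x axis is the level part of the viewing direction
- chisel: Wood chisel lying on the bench below the presenting place, 230 mm long along its x, 24 mm high, wooden handle towards -x. Origin: on the bench below the front of the handle
- wax_jar: Amber wax jar, 68 mm in diameter, 70 mm high, with a brass cap, standing on the bench beyond the case. Origin: centre of its underside
There are look-alikes about, which are no part of the job. Leave any purple or red look-alike of the walnut_panel alone.

How it is judged (in metres and radians):
On the way, in this order (a step that is already met when the one before it is completed fails the run):
1. the lid rests on its stop (value of joint case_lid above 1.68 rad), for 0.3 s.
2. the walnut panel is lifted clear of the case (height (world z) of walnut_panel above 0.115 m and contact force between the fingers and walnut_panel above 1 N), for 0.1 s.
At the end, for the whole second after the job is handed in: Lid over 1.65 rad; walnut panel held at rest in the fingers only, clear of case and camera; centre of its carved side 125 to 175 mm before the lens, within 25 mm of the lens axis sideways and in height; carved side to the lens, upright, square within 0.17 rad (value of joint case_lid above 1.65 rad and x of walnut_face in the frame of camera_head between 0.125 and 0.175 m and y of walnut_face in the frame of camera_head between -0.025 and 0.025 m and z of walnut_face in the frame of camera_head between -0.025 and 0.025 m and x of walnut_sight in the frame of camera_head below 0.06 m and angle between the y axis of walnut_panel and the x axis of camera_head, either way round below 0.17 rad and angle between the x axis of walnut_panel and the y axis of camera_head, either way round below 0.17 rad and angle between walnut_panel's own z axis and vertical below 0.6 rad and contact force between the fingers and walnut_panel above 1 N and contact force between walnut_panel and sample_case below 0.1 N and contact force between walnut_panel and camera_stand below 0.1 N and linear speed of walnut_panel below 0.03 m/s and angular speed of walnut_panel below 0.2 rad/s); the arm keeps its last pose, push and grip.
It fails at once if the pale pine panel is moved more than 30 mm from where it was (distance of pine_panel from where it was at the start of the episode above 0.03 m).
It fails at once if the grey panel is moved more than 30 mm from where it was (distance of grey_panel from where it was at the start of the episode above 0.03 m).
It fails at once if the chisel is moved more than 30 mm from where it was (distance of chisel from where it was at the start of the episode above 0.03 m).
It fails at once if the wax jar is moved more than 30 mm from where it was (distance of wax_jar from where it was at the start of the episode above 0.03 m).
It fails at once if the inspection camera or its stand is touched by the robot or the panel (more than 2 N) (contact force between any of the arm, the fingers, walnut_panel and camera_stand above 2 N).
It also fails if it takes over 61 s, if anything falls off the work surface, if the arm or the gripper's body presses on something with over 40 N, if the wrist force passes 120 N, or if a joint passes its speed limit or range.

### The arm

A 7-joint arm with a two-finger parallel gripper is mounted at the origin on the work surface. World frame = base frame: x ahead of the robot, y to its left, z up, the work surface at z = 0. Lengths are in m, angles in degrees, forces in N, time in s.
With the tool pointing down it reaches from about 0.35 to 0.9 m from the base axis. Payload 8.1 kg.
Tool frame: the origin (TCP) lies on the centre line of the jaws, within the pads' length; the fingertips stand 22 mm ahead of it and the grasp point (between the pads) lies 3 mm ahead of it (tip_extent is the distance from the TCP to the fingertips, in m); y points along the fingers, z is the direction in which the jaws open and shut, and the axes are right-handed (so a half turn about y gives the same grasp; the last joint's range is limited). The gripper opens to 85 mm and grips with 20 to 120 N. Pads are 22 mm wide; open, the fingers measure 114 mm over their backs; the gripper's body (76 mm by 85 mm) begins 54 mm behind the grasp point. The pads swing forward as they close: fully open they stand 13 mm farther back than shut.
Start: joints at [65.569, 24.895, 1.432, 90.138, -0.665, 64.973, -4.303], TCP at [0.199, -0.593, 0.253] pointing down, gripper open.
Joint ranges: [-149.89, 149.89], [-25.12, 119.58], [-72.63, 75.52], [4.76, 147.25], [-75.54, 255.54], [6.69, 114.76], [-157.13, 157.13]. Speed limits (degrees/s): [127.2, 127.2, 172.46, 172.46, 180, 180, 180].

### API

Orientations are given as [roll, pitch, yaw] about the fixed x, y, z axes, in that order (R = Rz(yaw) Ry(pitch) Rx(roll)).
In Python, from workcell import sense, grab_frame, job_done, spot_in, place_of, tip_extent gives the robot as it stands.
- The arm moves only by the shell command python3 -m crank 'ROWS' [OPENING]. ROWS is JSON, a list of rows, each an object with "travel": the shift along the tool's x, y, z in cm, a list of three; "roll": the turn about the tool's y in rad. In form: [{"travel": [x, y, z], "roll": roll}, ...]. A call has 1 to 12 rows; each row is the pose to reach, as a shift and turn from the pose commanded when the call began, along the tool's axes at that moment; what a row does not reach only later rows make up. A row lasts 1/12 s, in which the tool goes at most 41.7 mm and 7.16 degrees, less where a joint would pass 70% of its speed; a pose out of reach is approached as far as the arm can. A call with a gripper value outside its range is refused whole. OPENING is the opening in per cent of the stroke, from 0 (shut) to 100 (fully open), set as the call begins (- or left out, the last holds). The fingers move at their own pace and stop on an object; the grip force is fixed at half the most. Time passes only in rows, so rows that repeat a pose let the fingers close. It gives the time, the measured TCP pose, the force and the opening at its end, in the units of the state.
- sense(): the state, without advancing time (a new reading comes with each control period).
- grab_frame(name): name is "scene" or "side" or "wrist"; returns a dict with "image" (480x640x3 uint8, blue, green, red), "intrinsics" (3x3 intrinsics, pixels), "T" (4x4, takes a point from camera to world coordinates). Camera axes: x right, y up, looking along -z (the intrinsics and any distortion apply to the point x, -y, -z); pixel columns grow to the right and rows downward; lengths in m; the calibration is good to about 2 mm. A picture is of the moment at which its call begins. There is no depth.
- job_done(): hands the job in, once; it reports no verdict.
Trained networks look in a picture, given as the dict that the camera call returned (one of the last four; its "shot" number tells which), for a name from the list of things; names that differ only in an ending like _2 or _b are one class to them, and where a whole thing is asked for, a point or a joint stands for the part that bears it (a point fixed in the world has none). Each returns a list of dicts, best first, with "conf" (0 to 1); they miss things now and then, are a little off and sometimes report something else, mostly with a low value. They report only what shows in the picture. A call takes as long as a camera call. They do not tell look-alikes from the thing itself.
- spot_in(picture, target): "extent" ([centre column, centre row, width, height] in pixels, round what is visible of it).
- place_of(picture, target): "pixel" ([column, row] in pixels: a listed point, or the origin of a listed thing).
The state is a dict: "time_s": time; "qpos": joint angles; "joint_vel": joint speeds; "effort": joint torques, N m; "ee_pos": TCP position; "orientation": TCP orientation; "wrist_force": force on the tool from outside, world axes, zero at the start; "wrist_torque": the same for the moment, N m; "grip_width": opening from 0.0 (shut) to 1.0 (fully open).
Only numpy, scipy, OpenCV 4.12 (cv2) and the standard library are available. Lean on these libraries where they do the work, as an engineer would, in place of code of your own. Each camera call takes 0.05 s, during which the arm holds its last target. There are 200 camera calls.

## Working session

There is one attempt and no reset: what is moved stays moved. The work goes in short steps, Python scripts to look and compute and a shell command to move; the robot and the scene stay as the last step left them, time stands still between calls to the robot, and variables do not carry over. Pictures are saved under pics/ and viewed, about 8 in all and at most 12, crops included, and the job is handed in when it is done.

```bash
mkdir -p pics; ls; cat > h.py <<'E'
import numpy as np, cv2
from scipy.spatial.transform import Rotation as Ro
from workcell import *
def ray(p,px):
    K=np.array(p["intrinsics"]);T=np.array(p["T"])
    d=np.linalg.inv(K)@[px[0],px[1],1]; d=T[:3,:3]@[d[0],-d[1],-d[2]]
    return T[:3,3],d/np.linalg.norm(d)
def proj(p,X):
    K=np.array(p["intrinsics"]);T=np.linalg.inv(np.array(p["T"]))
    c=T[:3,:3]@np.array(X)+T[:3,3]; u=K@[c[0],-c[1],-c[2]]; return u[:2]/u[2]
def tri(rays):
    A=0;b=0
    for o,d in rays:
        M=np.eye(3)-np.outer(d,d);A=A+M;b=b+M@o
    X=np.linalg.solve(A,b); return X,[float(np.linalg.norm(np.cross(X-o,d))) for o,d in rays]
def onz(r,z): o,d=r; return o+d*(z-o[2])/d[2]
E
python3 - <<'E'
from h import *
s=sense();print(s["ee_pos"],s["orientation"],s["grip_width"],s["time_s"],tip_extent)
P={n:grab_frame(n) for n in("scene","side","wrist")}
for n,p in P.items():
    cv2.imwrite(f"pics/{n}0.png",p["image"]); print(n,{k:v for k,v in p.items() if k not in("image","intrinsics","T")},np.array(p["T"]).round(3).tolist(),np.array(p["intrinsics"]).round(0).tolist())
for t in["sample_case","case_lid_hinge","case_lid_handle","walnut_panel","walnut_face","pine_panel","grey_panel","camera_head","camera_stand","chisel","wax_jar"]:
    R=[]
    for n in("scene","side"):
        r=place_of(P[n],t)
        print(t,n,[(np.round(x["pixel"]).tolist(),round(x["conf"],2)) for x in r[:3]])
        if r:R.append(ray(P[n],r[0]["pixel"]))
    if len(R)==2:
        X,e=tri(R);print("   ",X.round(4),np.round(e,4))
E
```

```text
pics
[ 0.1986276  -0.59208643  0.25250782] [-9.00934345e+01 -9.90912592e-03 -1.61452854e+02] 1.0020706752381838 0.0 0.022
scene {'shot': 1} [[-0.751, -0.524, 0.402, 1.075], [0.661, -0.595, 0.458, 0.566], [-0.001, 0.609, 0.793, 1.105], [0.0, 0.0, 0.0, 1.0]] [[500.0, 0.0, 306.0], [0.0, 500.0, 247.0], [0.0, 0.0, 1.0]]
side {'shot': 2} [[0.982, 0.15, -0.118, 0.458], [-0.191, 0.769, -0.61, -0.63], [-0.001, 0.622, 0.783, 0.974], [0.0, 0.0, 0.0, 1.0]] [[516.0, 0.0, 320.0], [0.0, 516.0, 241.0], [0.0, 0.0, 1.0]]
wrist {'shot': 3} [[0.318, 0.904, 0.287, 0.271], [-0.948, 0.303, 0.094, -0.568], [-0.002, -0.302, 0.953, 0.374], [0.0, 0.0, 0.0, 1.0]] [[393.0, 0.0, 316.0], [0.0, 393.0, 241.0], [0.0, 0.0, 1.0]]
sample_case scene [([298.0, 245.0], 0.74), ([284.0, 235.0], 0.58)]
sample_case side [([247.0, 93.0], 0.7), ([312.0, 350.0], 0.68)]
    [0.5871 0.1402 0.3754] [0.1177 0.1177]
case_lid_hinge scene [([263.0, 222.0], 0.57)]
case_lid_hinge side [([345.0, 314.0], 0.78)]
    [ 0.6007 -0.1412  0.1121] [0.0005 0.0005]
case_lid_handle scene [([302.0, 185.0], 0.85), ([297.0, 246.0], 0.39)]
case_lid_handl
[... 660 characters left out ...]

grey_panel scene [([302.0, 246.0], 0.62)]
grey_panel side [([300.0, 319.0], 0.56)]
    [ 0.522  -0.0758  0.0071] [0.0004 0.0004]
camera_head scene [([471.0, 295.0], 0.75)]
camera_head side [([244.0, 95.0], 0.68), ([408.0, 271.0], 0.48)]
    [0.4771 0.3849 0.2553] [0.0009 0.0009]
camera_stand scene [([439.0, 356.0], 0.63), ([392.0, 296.0], 0.53)]
camera_stand side [([258.0, 173.0], 0.75)]
    [0.4893 0.3865 0.0021] [0.004 0.004]
chisel scene [([392.0, 295.0], 0.66)]
chisel side [([254.0, 234.0], 0.78)]
    [ 0.4478  0.1924 -0.0089] [0.0028 0.0028]
wax_jar scene [([238.0, 327.0], 0.87)]
wax_jar side [([410.0, 272.0], 0.85), ([344.0, 315.0], 0.56)]
    [ 0.7983  0.0038 -0.0089] [0.0064 0.0064]
```

View pics/scene0.png

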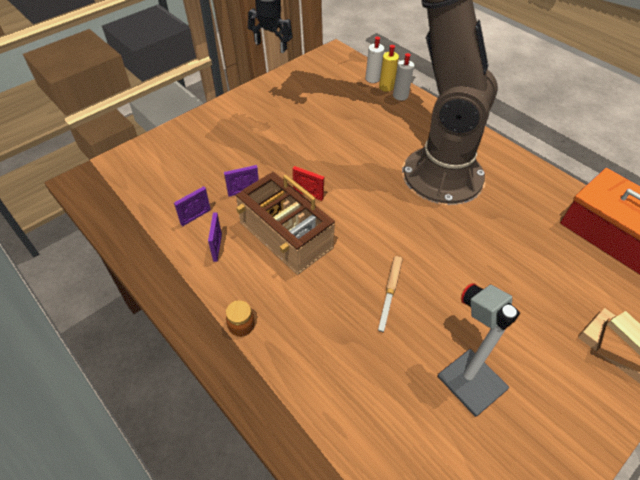

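View pics/side0.png

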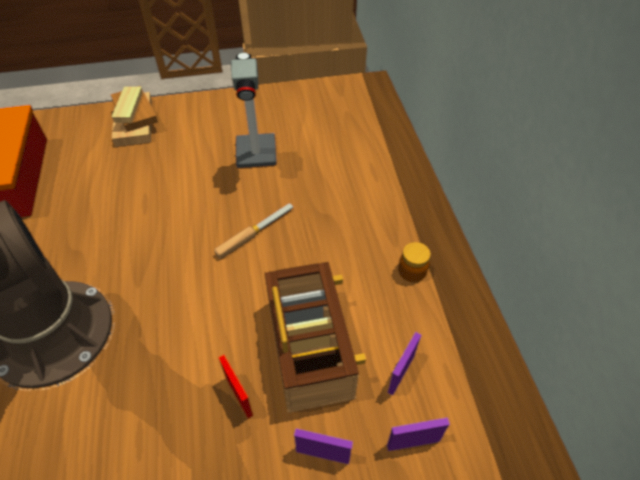

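Scene: the case is at about (285,225), with the grey panel (302,232), pine in the middle and walnut nearest the purple look-alikes. Camera at (475,298), chisel at (390,295). In the side view the case is at (313,335), the walnut slot at about (315,350) and the camera at (245,92). Next I'll zoom both crops to get the corners.

```bash
python3 - <<'E'
from h import *
a=cv2.imread("pics/scene0.png")[165:275,225:345];b=cv2.imread("pics/side0.png")[255:415,255:375]
a=cv2.resize(a,None,fx=3.3,fy=3.3,interpolation=cv2.INTER_CUBIC);b=cv2.resize(b,None,fx=3.3,fy=3.3,interpolation=cv2.INTER_CUBIC)
c=np.zeros((540,800,3),np.uint8);c[:a.shape[0],:a.shape[1]]=a;c[:b.shape[0],402:402+b.shape[1]]=b
cv2.imwrite("pics/zoom.png",c)
E
```

```text
(no output)
```

View pics/zoom.png

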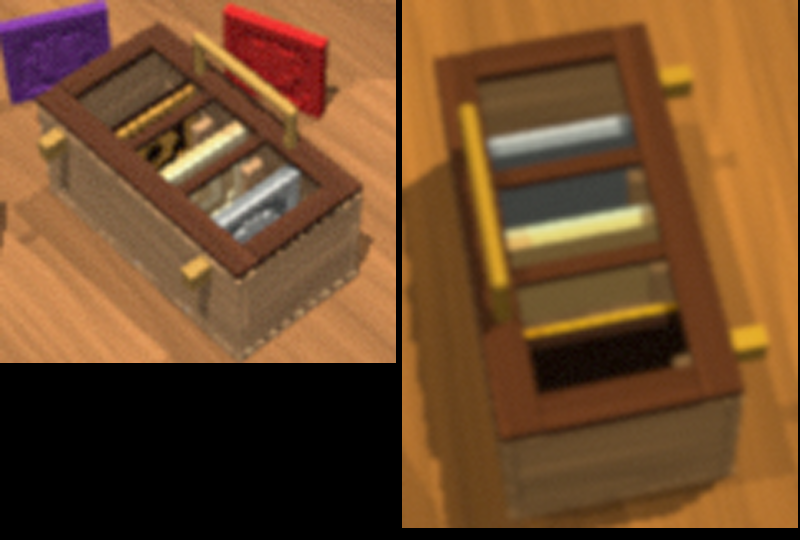

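```bash
python3 - <<'E'
from h import *
from scipy.optimize import least_squares
P={n:grab_frame(n) for n in("scene","side")}
M=np.array([[.067,-.125],[-.067,-.125],[-.067,.125],[.067,.125]])
Z={"scene":[(38,98),(158,26),(360,187),(240,273)],"side":[(742,392),(500,437),(436,58),(645,25)]}
ob={n:[((x-(402 if n=="side" else 0))/3.3+(255 if n=="side" else 225)-.3,y/3.3+(255 if n=="side" else 165)-.3) for x,y in Z[n]] for n in Z}
def w(q,m,z): c,s=np.cos(q[2]),np.sin(q[2]); return np.array([q[0]+c*m[0]-s*m[1],q[1]+s*m[0]+c*m[1],z])
def f(q,ns=("scene","side")): return np.concatenate([proj(P[n],w(q,m,.118))-o for n in ns for m,o in zip(M,ob[n])])
for ns in(("scene",),("side",),("scene","side")):
    r=least_squares(f,[.53,-.14,.1],args=(ns,));print(ns,r.x.round(4),r.fun.round(1))
q=r.x
print("handle",w(q,(-.053,0),.156).round(4),"hinge",w(q,(.067,0),.108).round(4),"walnut",w(q,(0,-.064),.1).round(4))
for t in["case_lid_handle","case_lid_hinge","camera_head","camera_stand"]:
  for n in P: print(t,n,[(np.round(x["pixel"]).tolist(),round(x["conf"],2)) for x in place_of(P[n],t)[:2]])
print(proj(P["side"],w(q,(-.053,0),.156)),proj(P["scene"],w(q,(-.053,0),.156)))
# camera head red ring
for n in P:
  h=cv2.cvtColor(P[n]["image"],cv2.COLOR_BGR2HSV); m=cv2.inRange(h,(0,170,90),(4,255,255))|cv2.inRange(h,(174,170,90),(180,255,255))
  k,_,st,ce=cv2.connectedComponentsWithStats(m)
  print(n,[(st[i].tolist(),ce[i].round(1).tolist()) for i in range(1,k) if st[i,4]>12])
E
```

```text
('scene',) [ 0.5303 -0.14    0.0211] [-1.1  0.2  0.3 -1.4  1.4 -0.5 -0.6  1.2]
('side',) [ 0.5289 -0.1427  0.0075] [ 1.   0.1 -1.   0.9 -0.7 -0.5  0.7 -1.1]
('scene', 'side') [ 0.5291 -0.1419  0.0113] [-1.  -0.7  0.7 -2.1  1.1 -0.8 -1.3  0.6  1.3 -0.5 -0.6  0.6 -0.9 -0.6
  0.5 -1.5]
handle [ 0.4762 -0.1425  0.156 ] hinge [ 0.5961 -0.1412  0.108 ] walnut [ 0.5299 -0.2059  0.1   ]
case_lid_handle scene [([300.0, 185.0], 0.86)]
case_lid_handle side [([279.0, 315.0], 0.84)]
case_lid_hinge scene [([265.0, 221.0], 0.6)]
case_lid_hinge side []
camera_head scene [([469.0, 294.0], 0.83), ([301.0, 244.0], 0.28)]
camera_head side [([244.0, 93.0], 0.66)]
camera_stand scene [([441.0, 354.0], 0.56)]
camera_stand side [([256.0, 177.0], 0.72)]
[279.28163483 313.42627882] [298.74380183 187.12542432]
scene [([375, 37, 5, 10, 36], [376.8, 40.9]), ([390, 45, 5, 11, 39], [391.4, 49.4]), ([405, 53, 5, 11, 38], [406.6, 57.7]), ([293, 166, 31, 34, 590], [309.2, 181.3]), ([293, 187, 9, 7, 16], [297.0, 189.9]), ([561, 202, 79, 72, 2242], [603.3, 235.4]), ([462, 284, 13, 19, 46], [465.9, 290.4])]
side [([238, 87, 17, 4, 47], [245.7, 88.4]), ([220, 356, 32, 61, 454], [235.8, 386.3])]
```

Walnut is the slot at case y = -64. The pose fit gives the handle at (0.476,-0.143,0.156) and the case yaw at about 0.01. First I move above the handle.

```bash
python3 -m crank '[{"travel":[-10,0,-8.5],"roll":-0.3},{"travel":[-20,0,-17],"roll":-0.6},{"travel":[-30,0,-25],"roll":-0.9},{"travel":[-40.6,0,-33.8],"roll":-1.247},{"travel":[-40.6,0,-33.8],"roll":-1.247},{"travel":[-40.6,0,-33.8],"roll":-1.247},{"travel":[-40.6,0,-33.8],"roll":-1.247},{"travel":[-40.6,0,-33.8],"roll":-1.247},{"travel":[-40.6,0,-33.8],"roll":-1.247},{"travel":[-40.6,0,-33.8],"roll":-1.247},{"travel":[-40.6,0,-33.8],"roll":-1.247},{"travel":[-40.6,0,-33.8],"roll":-1.247}]' 100; python3 -m crank '[{"travel":[0,0,0],"roll":0},{"travel":[0,0,0],"roll":0}]'
python3 - <<'E'
from h import *
s=sense();print(s["ee_pos"],s["orientation"],s["qpos"])
p=grab_frame("wrist");cv2.imwrite("pics/w1.png",p["image"])
for t in["case_lid_handle","case_lid_hinge","walnut_panel","pine_panel","grey_panel"]:
    r=place_of(p,t);print(t,[(np.round(x["pixel"],1).tolist(),round(x["conf"],2)) for x in r[:2]], [onz(ray(p,x["pixel"]),{"case_lid_handle":.156,"case_lid_hinge":.108}.get(t,.008)).round(4).tolist() for x in r[:2]])
E
```

```text
time_s: 2.75
ee_pos: [0.462, -0.1653, 0.2537]
orientation: [-90.0, -0.0, -90.0]
wrist_force: [1.1, -1.7, -0.7]
grip_width: 1.003
time_s: 2.92
ee_pos: [0.4626, -0.1644, 0.2535]
orientation: [-90.0, 0.0, -89.7]
wrist_force: [0.1, -0.6, 0.4]
grip_width: 1.003
[ 0.46257143 -0.16435655  0.25350774] [-8.99559076e+01  3.55056845e-02 -8.96843257e+01] [ 34.69765164  14.70583343 -25.98431659 106.68400609   7.31432937
  60.20593557   6.12769461]
case_lid_handle [([337.9, 213.7], 0.72)] [[0.4737, -0.1399, 0.156]]
case_lid_hinge [([508.5, 198.3], 0.98), ([384.5, 172.4], 0.51)] [[0.5936, -0.14, 0.108], [0.5073, -0.1227, 0.108]]
walnut_panel [([228.4, 251.9], 0.9), ([359.3, 368.3], 0.84)] [[0.3751, -0.2147, 0.008], [0.5094, -0.3483, 0.008]]
pine_panel [([383.9, 174.1], 0.67), ([386.7, 243.1], 0.51)] [[0.5242, -0.1376, 0.008], [0.5308, -0.2049, 0.008]]
grey_panel [([388.3, 101.4], 0.72)] [[0.5245, -0.0739, 0.008]]
```

View pics/w1.png

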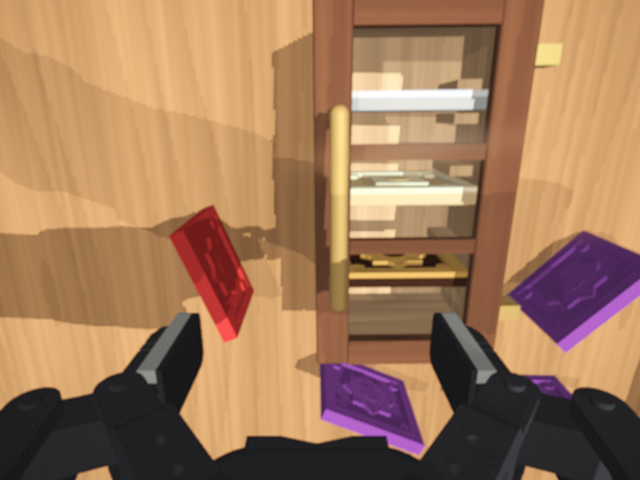

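The wrist view shows the bar from (340,107) to (339,310), parallel to the image rows' normal, so the case yaw is about 0. The walnut panel with its gold edge is at (408,268). Next I descend on the bar.

```bash
python3 -m crank '[{"travel":[-1.2,0,0.6],"roll":0},{"travel":[-2.3,0,1.25],"roll":0},{"travel":[-2.3,2.5,1.25],"roll":0},{"travel":[-2.3,5,1.25],"roll":0},{"travel":[-2.3,7.5,1.25],"roll":0},{"travel":[-2.3,9.5,1.25],"roll":0},{"travel":[-2.3,9.5,1.25],"roll":0},{"travel":[-2.3,9.5,1.25],"roll":0},{"travel":[-2.3,9.5,1.25],"roll":0}]'; python3 -m crank '[{"travel":[0,0,0],"roll":0},{"travel":[0,0,0],"roll":0},{"travel":[0,0,0],"roll":0},{"travel":[0,0,0],"roll":0},{"travel":[0,0,0],"roll":0},{"travel":[0,0,0],"roll":0},{"travel":[0,0,0],"roll":0},{"travel":[0,0,0],"roll":0}]' 0
python3 - <<'E'
import numpy as np
for k in range(1,25):
    f=98*k/24; a=np.radians(158.2); b=a-np.radians(f); r=12.92
    print(round(f,1),round(r*(np.cos(b)-np.cos(a)),1),round(r*(np.sin(b)-np.sin(a)),1))
E
```

```text
time_s: 3.97
ee_pos: [0.4744, -0.1445, 0.1594]
orientation: [-89.9, -0.0, -90.1]
wrist_force: [0.5, -0.2, -0.1]
grip_width: 1.0
time_s: 4.63
ee_pos: [0.4755, -0.144, 0.1588]
orientation: [-89.8, -0.0, -90.0]
wrist_force: [5.2, -1.0, -1.9]
grip_width: 0.093
4.1 0.4 0.8
8.2 0.8 1.7
12.2 1.3 2.4
16.3 1.8 3.2
20.4 2.4 3.9
24.5 3.1 4.5
28.6 3.8 5.2
32.7 4.5 5.7
36.8 5.3 6.2
40.8 6.1 6.7
44.9 6.9 7.1
49.0 7.7 7.4
53.1 8.6 7.7
57.2 9.5 7.9
61.2 10.4 8.0
65.3 11.3 8.1
69.4 12.3 8.1
73.5 13.2 8.1
77.6 14.1 7.9
81.7 15.0 7.8
85.8 15.9 7.5
89.8 16.8 7.2
93.9 17.6 6.8
98.0 18.4 6.4
```

```bash
python3 -m crank '[{"travel":[0,-0.8,0.4],"roll":0},{"travel":[0,-1.7,0.8],"roll":0},{"travel":[0,-2.4,1.3],"roll":0},{"travel":[0,-3.2,1.8],"roll":0},{"travel":[0,-3.9,2.4],"roll":0},{"travel":[0,-4.5,3.1],"roll":0},{"travel":[0,-5.2,3.8],"roll":0},{"travel":[0,-5.7,4.5],"roll":0},{"travel":[0,-6.2,5.3],"roll":0},{"travel":[0,-6.7,6.1],"roll":0},{"travel":[0,-7.1,6.9],"roll":0},{"travel":[0,-7.4,7.7],"roll":0}]'; python3 -m crank '[{"travel":[0,0,0],"roll":0}]'
```

```text
time_s: 5.63
ee_pos: [0.5501, -0.143, 0.234]
orientation: [-90.1, 0.0, -90.0]
wrist_force: [-9.8, 3.9, 16.7]
grip_width: 0.088
time_s: 5.72
ee_pos: [0.5519, -0.1429, 0.2347]
orientation: [-89.9, 0.0, -89.9]
wrist_force: [-8.9, 3.9, 18.1]
grip_width: 0.09
```

```bash
python3 -m crank '[{"travel":[0,-0.5,0.9],"roll":0},{"travel":[0,-0.7,1.8],"roll":0},{"travel":[0,-0.8,2.7],"roll":0},{"travel":[0,-0.9,3.6],"roll":0},{"travel":[0,-0.9,4.6],"roll":0},{"travel":[0,-0.9,5.5],"roll":0},{"travel":[0,-0.7,6.4],"roll":0},{"travel":[0,-0.6,7.3],"roll":0},{"travel":[0,-0.3,8.2],"roll":0},{"travel":[0,0,9.1],"roll":0},{"travel":[0,0.4,9.9],"roll":0},{"travel":[0,0.8,10.7],"roll":0}]'; python3 -m crank '[{"travel":[0,0,0],"roll":0},{"travel":[0,0,0],"roll":0}]'
```

```text
time_s: 6.72
ee_pos: [0.6591, -0.1416, 0.2249]
orientation: [-89.9, 0.1, -89.9]
wrist_force: [-0.6, 6.8, 3.2]
grip_width: 0.089
time_s: 6.88
ee_pos: [0.6593, -0.1415, 0.2248]
orientation: [-89.9, 0.1, -89.9]
wrist_force: [-0.1, 5.8, 3.7]
grip_width: 0.093
```

```bash
python3 -m crank '[{"travel":[0,0,0],"roll":0},{"travel":[0,0,0],"roll":0},{"travel":[0,0,0],"roll":0},{"travel":[0,0,0],"roll":0},{"travel":[0,-1.5,0],"roll":0},{"travel":[0,-3.5,0],"roll":0},{"travel":[0,-6,0],"roll":0},{"travel":[0,-9,0],"roll":0},{"travel":[0,-12,0],"roll":0},{"travel":[0,-12,0],"roll":0}]' 35
python3 - <<'E'
from h import *
s=sense();print(s["ee_pos"],s["wrist_force"],s["grip_width"])
p=grab_frame("side");cv2.imwrite("pics/s2.png",cv2.resize(p["image"][200:420,200:460],None,fx=2.2,fy=2.2))
E
```

```text
time_s: 7.72
ee_pos: [0.6598, -0.1443, 0.3512]
orientation: [-89.5, -0.1, -90.1]
wrist_force: [0.4, -0.3, 1.5]
grip_width: 0.352
[ 0.65975944 -0.14430598  0.35121952] [ 0.42394548 -0.28186619  1.50827434] 0.35158787315320567
```

View pics/s2.png

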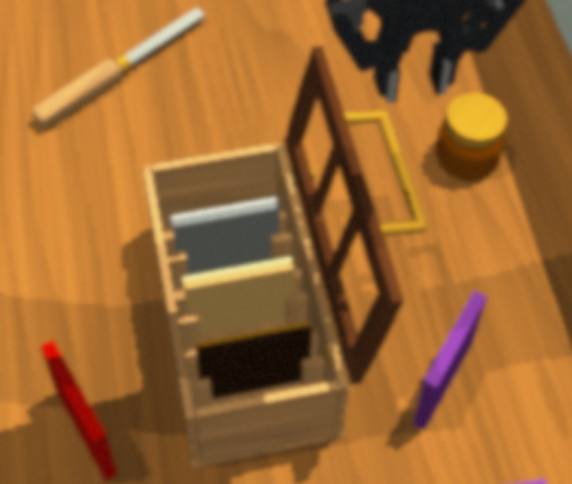

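The lid is fully back and the panels are undisturbed. The walnut top edge runs from (198,345) to (310,328) in the crop. I'll convert that to world coordinates.

```bash
python3 - <<'E'
from h import *
p=grab_frame("side");q=grab_frame("scene")
for n,c,z in(("wal l",(198,345),.1),("wal r",(310,328),.1),("pine l",(183,283),.1),("pine r",(294,263),.1),("caseFL",(147,170),.108),("caseFR",(196,438),.108)):
    print(n,onz(ray(p,(200+c[0]/2.2,200+c[1]/2.2)),z).round(4))
for t in("walnut_panel","walnut_face"):
  A=place_of(p,t);B=place_of(q,t)
  for a in A:
    for b in B:
      X,e=tri([ray(p,a["pixel"]),ray(q,b["pixel"])])
      if max(e)<.006 and abs(X[0]-.53)<.04 and abs(X[1]+.2)<.04: print(t,X.round(4),np.round(e,4))
E
python3 -m crank '[{"travel":[0,0,-3],"roll":-0.12},{"travel":[1,0,-6],"roll":-0.24},{"travel":[2,0,-8],"roll":-0.37},{"travel":[4,0,-10],"roll":-0.5},{"travel":[6,0,-12],"roll":-0.62},{"travel":[6.3,0,-13],"roll":-0.75},{"travel":[6.3,0,-13],"roll":-0.87},{"travel":[6.3,0,-13],"roll":-1},{"travel":[6.3,0,-13],"roll":-1.12},{"travel":[6.3,0,-13],"roll":-1.25},{"travel":[6.3,0,-13],"roll":-1.37},{"travel":[6.3,0,-13],"roll":-1.5}]' 50
```

```text
wal l [ 0.4836 -0.2037  0.1   ]
wal r [ 0.5787 -0.2064  0.1   ]
pine l [ 0.4799 -0.1436  0.1   ]
pine r [ 0.5784 -0.1427  0.1   ]
caseFL [ 0.4644 -0.0255  0.108 ]
caseFR [ 0.4696 -0.2854  0.108 ]
walnut_panel [ 0.5315 -0.2069  0.0171] [0.0026 0.0026]
walnut_face [ 0.531  -0.1987  0.0524] [0.0022 0.0022]
time_s: 9.07
ee_pos: [0.5275, -0.2071, 0.3436]
orientation: [-90.0, 0.1, -4.3]
wrist_force: [0.4, 0.0, 1.0]
grip_width: 0.501
```

```bash
python3 -m crank '[{"travel":[0.2,0,0.15],"roll":-0.075},{"travel":[0.2,3,0.15],"roll":-0.075},{"travel":[0.2,6,0.15],"roll":-0.075},{"travel":[0.2,9,0.15],"roll":-0.075},{"travel":[0.2,12,0.15],"roll":-0.075},{"travel":[0.2,15,0.15],"roll":-0.075},{"travel":[0.2,18,0.15],"roll":-0.075},{"travel":[0.2,20.5,0.15],"roll":-0.075},{"travel":[0.2,22.2,0.15],"roll":-0.075},{"travel":[0.2,22.9,0.15],"roll":-0.075},{"travel":[0.2,22.9,0.15],"roll":-0.075}]' 50; python3 -m crank '[{"travel":[0,0,0],"roll":0},{"travel":[0,0,0],"roll":0}]'
python3 - <<'E'
from h import *
p=grab_frame("wrist");cv2.imwrite("pics/w3.png",p["image"])
E
```

```text
time_s: 9.98
ee_pos: [0.5287, -0.2054, 0.1134]
orientation: [-89.9, 0.2, -0.3]
wrist_force: [0.5, 0.9, 0.8]
grip_width: 0.501
time_s: 10.15
ee_pos: [0.5307, -0.2057, 0.1165]
orientation: [-90.0, -0.1, -0.3]
wrist_force: [-0.2, -0.4, -0.3]
grip_width: 0.501
```

View pics/w3.png

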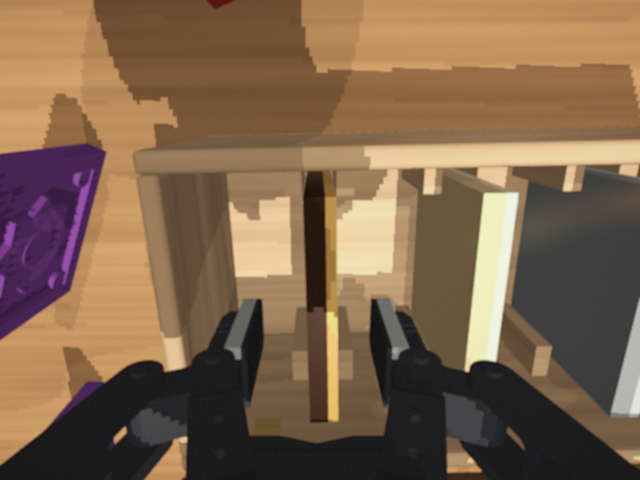

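The panel stands centred between the pads: its top edge is at about (322,365) and the pads are at (245,330) and (390,330). I close and lift.

```bash
python3 -m crank '[{"travel":[0,0.2,0],"roll":0},{"travel":[0,0.2,0],"roll":0},{"travel":[0,0.2,0],"roll":0},{"travel":[0,0.2,0],"roll":0},{"travel":[0,0.2,0],"roll":0},{"travel":[0,0.2,0],"roll":0},{"travel":[0,0.2,0],"roll":0}]' 0;  python3 -m crank '[{"travel":[0,-1,0],"roll":0},{"travel":[0,-3,0],"roll":0},{"travel":[0,-5,0],"roll":0},{"travel":[0,-7.5,0],"roll":0},{"travel":[0,-10,0],"roll":0},{"travel":[0,-12.5,0],"roll":0},{"travel":[0,-15,0],"roll":0},{"travel":[0,-17,0],"roll":0},{"travel":[0,-19,0],"roll":0},{"travel":[0,-20,0],"roll":0},{"travel":[0,-20,0],"roll":0},{"travel":[0,-20,0],"roll":0}]'
python3 - <<'E'
from h import *
s=sense();print(s["ee_pos"],s["qpos"])
p=grab_frame("side");cv2.imwrite("pics/s4.png",cv2.resize(p["image"][150:390,200:460],None,fx=2.2,fy=2.2))
E
```

```text
time_s: 10.78
ee_pos: [0.5303, -0.2056, 0.114]
orientation: [-90.0, -0.0, -0.3]
wrist_force: [-2.0, 1.1, 5.5]
grip_width: 0.119
time_s: 11.78
ee_pos: [0.5298, -0.2057, 0.3131]
orientation: [-90.0, -0.0, -0.3]
wrist_force: [-1.2, -0.1, -1.6]
grip_width: 0.119
[ 0.52976879 -0.20567886  0.31311297] [ 46.27375938  22.72073445 -42.62156483  90.52266485  15.8915362
  72.9831053   90.84523786]
```

View pics/s4.png

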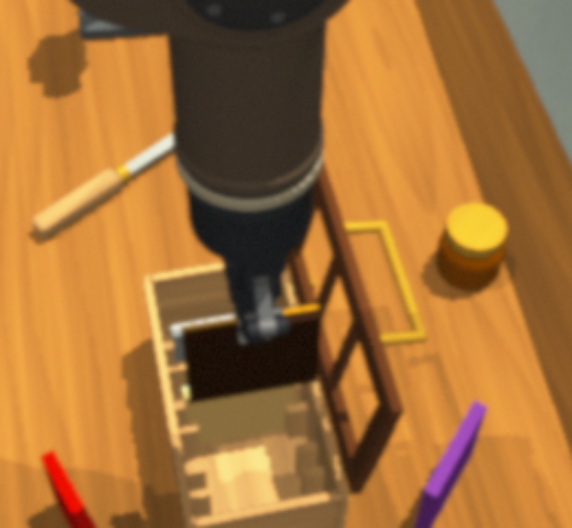

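The panel is held and clear (grip 0.119, about 10–12 mm). The interface only rolls about the tool axis, so the tool stays vertical. The roughly 20° lean must therefore come from pivoting the shallowly gripped panel against something fixed. I'll use the rim of the case's left outer wall.

```bash
python3 -m crank '[{"travel":[0,0,3],"roll":0},{"travel":[0,0,6],"roll":0},{"travel":[0,0,9],"roll":0},{"travel":[0,0,12],"roll":0},{"travel":[-1,0,15],"roll":0},{"travel":[-1,0,18],"roll":0},{"travel":[-1,0,21],"roll":0},{"travel":[-1,0,23],"roll":0},{"travel":[-1,0,24.5],"roll":0},{"travel":[-1,0,24.5],"roll":0},{"travel":[-1,0,24.5],"roll":0},{"travel":[-1,0,24.5],"roll":0}]'; python3 -m crank '[{"travel":[0,3,0],"roll":0},{"travel":[0,6,0],"roll":0},{"travel":[0,9,0],"roll":0},{"travel":[0,12,0],"roll":0},{"travel":[0,13,0],"roll":0},{"travel":[0,13,0],"roll":0},{"travel":[0,13,0],"roll":0}]'; python3 -m crank '[{"travel":[0,0,-1],"roll":0},{"travel":[0,0,-2],"roll":0},{"travel":[0,0,-3],"roll":0},{"travel":[0,0,-4],"roll":0},{"travel":[0,0,-4.5],"roll":0},{"travel":[0,0,-4.5],"roll":0}]'
```

```text
time_s: 12.83
ee_pos: [0.5211, 0.0383, 0.3122]
orientation: [-90.0, 0.1, -0.4]
wrist_force: [0.0, -0.3, -1.6]
grip_width: 0.117
time_s: 13.42
ee_pos: [0.5216, 0.0389, 0.1837]
orientation: [-90.0, 0.0, -0.4]
wrist_force: [0.0, 0.4, -0.9]
grip_width: 0.117
time_s: 13.92
ee_pos: [0.5212, -0.0079, 0.1835]
orientation: [-90.1, -0.0, -0.5]
wrist_force: [-0.0, -0.3, -1.2]
grip_width: 0.112
```

```bash
python3 -m crank '[{"travel":[0,0,-0.3],"roll":0},{"travel":[0,0,-0.6],"roll":0},{"travel":[0,0,-0.9],"roll":0},{"travel":[0,0,-1.2],"roll":0},{"travel":[0,0,-1.5],"roll":0},{"travel":[0,0,-1.5],"roll":0}]';python3 -m crank '[{"travel":[0,0,-0.3],"roll":0},{"travel":[0,0,-0.6],"roll":0},{"travel":[0,0,-0.9],"roll":0},{"travel":[0,0,-1.2],"roll":0},{"travel":[0,0,-1.2],"roll":0}]'
```

```text
time_s: 14.42
ee_pos: [0.5214, -0.0176, 0.1838]
orientation: [-89.8, -0.1, -0.2]
wrist_force: [-0.9, 7.4, 1.1]
grip_width: 0.117
time_s: 14.83
ee_pos: [0.5213, -0.0291, 0.1835]
orientation: [-89.7, -0.1, -0.1]
wrist_force: [0.8, 10.4, -1.1]
grip_width: 0.117
```

```bash
python3 -m crank '[{"travel":[0,0,-0.4],"roll":0},{"travel":[0,0,-0.8],"roll":0},{"travel":[0,0,-1],"roll":0},{"travel":[0,0,-1],"roll":0}]'; python3 - <<'E'
from h import *
a=grab_frame("scene")["image"]
cv2.imwrite("/tmp/a.png",a)
E
python3 -m crank '[{"travel":[0,0,1],"roll":0},{"travel":[0,0,2],"roll":0},{"travel":[0,0,3],"roll":0},{"travel":[0,0,5],"roll":0},{"travel":[0,0,6],"roll":0},{"travel":[0,0,6],"roll":0},{"travel":[0,0,6],"roll":0}]'
python3 - <<'E'
from h import *
a=cv2.imread("/tmp/a.png");b=grab_frame("scene")["image"]
f=lambda i:cv2.resize(i[130:300,240:400],None,fx=2.5,fy=2.5,interpolation=cv2.INTER_CUBIC)
cv2.imwrite("pics/push.png",np.hstack([f(a),f(b)]))
E
```

```text
time_s: 15.17
ee_pos: [0.5212, -0.04, 0.1835]
orientation: [-89.8, -0.0, -0.2]
wrist_force: [1.2, 6.9, -1.7]
grip_width: 0.118
time_s: 15.8
ee_pos: [0.5212, 0.018, 0.1833]
orientation: [-90.0, 0.0, -0.2]
wrist_force: [-0.7, -1.1, -1.4]
grip_width: 0.118
```

View pics/push.png

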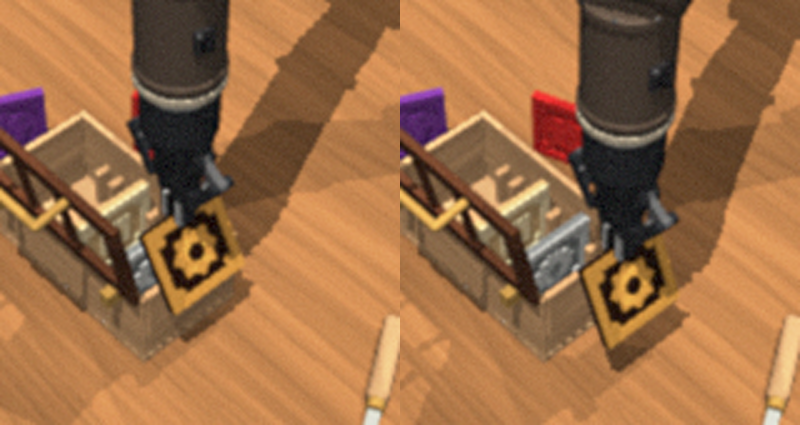

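The panel now leans and keeps its lean after backing off (right half: carved face about (632,285), bottom edge out towards the camera). I move near the presenting place and measure it there.

```bash
python3 -m crank '[{"travel":[0,-2,1],"roll":0},{"travel":[0,-4,3],"roll":0},{"travel":[-1,-6,5],"roll":0},{"travel":[-2,-8,7],"roll":0},{"travel":[-3,-8,9],"roll":0},{"travel":[-4,-8,11],"roll":0},{"travel":[-4.3,-8,13],"roll":0},{"travel":[-4.3,-8,15],"roll":0},{"travel":[-4.3,-8,16],"roll":0},{"travel":[-4.3,-8,16],"roll":0},{"travel":[-4.3,-8,16],"roll":0}]'; python3 - <<'E'
from h import *
P={n:grab_frame(n) for n in("scene","side")}
for n in P: cv2.imwrite(f"pics/{n}5.png",P[n]["image"])
i=P["scene"]["image"][150:400,340:520]; j=P["side"]["image"][40:180,190:310]
a=cv2.resize(i,None,fx=2.4,fy=2.4,interpolation=cv2.INTER_CUBIC);b=cv2.resize(j,None,fx=3,fy=3,interpolation=cv2.INTER_CUBIC)
c=np.zeros((600,800,3),np.uint8);c[:a.shape[0],:a.shape[1]]=a;c[:b.shape[0],434:434+b.shape[1]]=b
cv2.imwrite("pics/pre.png",c)
for t in("walnut_face","walnut_panel","camera_head","camera_stand"):
  A=place_of(P["side"],t);B=place_of(P["scene"],t)
  for a in A:
    for b in B:
      X,e=tri([ray(P["side"],a["pixel"]),ray(P["scene"],b["pixel"])])
      if max(e)<.01 and X[1]>.05: print(t,X.round(4),np.round(e,4),np.round(b["pixel"],1),np.round(a["pixel"],1))
E
```

```text
time_s: 16.77
ee_pos: [0.4795, 0.1767, 0.263]
orientation: [-90.0, 0.0, -0.3]
wrist_force: [-0.5, -1.2, -1.3]
grip_width: 0.113
walnut_face [0.4808 0.2008 0.2079] [0.0062 0.0062] [399.9 253.5] [259.7 165.6]
walnut_panel [0.4781 0.2116 0.1607] [0.0035 0.0035] [397.3 269.8] [255.9 176.1]
```

View pics/pre.png

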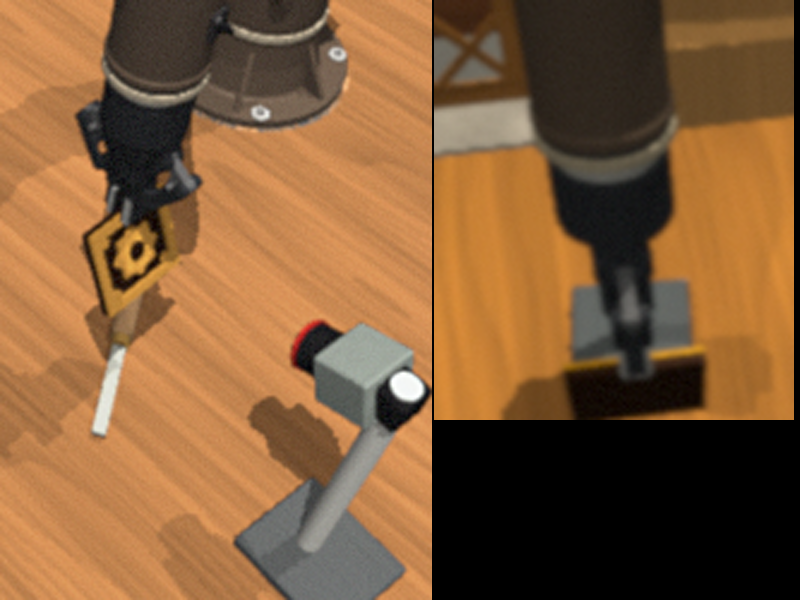

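Scene half: carved face corners at (108,313), (177,258) and (86,245), star centre (133,250). Camera ring at (312,342), column foot (313,542). Next I fit the panel pose and the camera axis.

```bash
python3 - <<'E'
from h import *
from scipy.optimize import least_squares
P={n:grab_frame(n) for n in("scene","side")}
S=lambda x,y:(340+x/2.4-.3,150+y/2.4-.3); D=lambda x,y:(190+(x-434)/3-.3,40+y/3-.3)
print("col base",onz(ray(P["scene"],S(313,542)),.018),onz(ray(P["side"],(256,137)),.018))
print("foot back corners side",onz(ray(P["side"],D(573,285)),.018),onz(ray(P["side"],D(690,282)),.018))
print("foot scene corners",[onz(ray(P["scene"],S(*c)),.018).round(3).tolist() for c in((236,543),(315,480),(404,570))])
# ring centres seen in both views
print("ring",tri([ray(P["scene"],S(313,342)),ray(P["side"],(245.5,92))]))
obs=[("scene",(.049,.006,0),S(108,313),1),("scene",(-.049,.006,0),S(177,258),1),("scene",(.049,.006,.092),S(86,245),1),("scene",(0,.006,.046),S(133,250),1),
 ("side",(-.049,-.006,.092),D(567,369),1.),("side",(.049,-.006,.092),D(704,352),1),("side",(-.049,-.006,.092),D(567,369),1)]
def pose(q): return Ro.from_rotvec(q[3:])
def f(q): return np.concatenate([proj(P[n],pose(q).apply(m)+q[:3])-o for n,m,o,w in obs])
r=least_squares(f,[.48,.21,.16,.35,0,0]);q=r.x;R=pose(q).as_matrix()
print(r.fun.round(1),"origin",q[:3].round(4),"face",(R@[0,.006,.046]+q[:3]).round(4));print(R.round(3),"lean deg",np.degrees(np.arctan2(R[2,1],R[1,1])), sense()["ee_pos"])
E
```

```text
col base [0.48677354 0.46676366 0.018     ] [0.49647347 0.51816295 0.018     ]
foot back corners side [0.44217707 0.53888373 0.018     ] [0.5510494  0.52195539 0.018     ]
foot scene corners [[0.543, 0.419, 0.018], [0.433, 0.428, 0.018], [0.445, 0.54, 0.018]]
ring (array([0.48040681, 0.38183084, 0.26525727]), [0.0007417718679435598, 0.000741771867943638])
[-0.6  0.8 -0.2 -0.5  1.7 -1.2  0.9 -0.1 -0.1 -0.1  1.9  1.  -0.1 -0.1] origin [0.4788 0.2068 0.1622] face [0.481  0.1969 0.2075]
[[ 0.999  0.018  0.044]
 [-0.002  0.942 -0.337]
 [-0.047  0.336  0.941]] lean deg 19.66377534330161 [0.47921885 0.17750797 0.26329222]
```

The lean is 19.7°, against the 20° wanted. The camera's yaw is about -0.1, and the target face centre is (0.465,0.244,0.209). I move there.

```bash
python3 -m crank '[{"travel":[-0.4,0,1],"roll":0.02},{"travel":[-0.8,0,2],"roll":0.04},{"travel":[-1.2,-0.1,3],"roll":0.06},{"travel":[-1.6,-0.1,4],"roll":0.08},{"travel":[-1.8,-0.1,4.7],"roll":0.085},{"travel":[-1.8,-0.1,4.7],"roll":0.085},{"travel":[-1.8,-0.1,4.7],"roll":0.085},{"travel":[-1.8,-0.1,4.7],"roll":0.085}]'; python3 - <<'E'
from h import *
P={n:grab_frame(n) for n in("scene","side")}
i=P["scene"]["image"][190:340,340:520]; j=P["side"]["image"][40:230,190:380]
a=cv2.resize(i,None,fx=2.4,fy=2.4,interpolation=cv2.INTER_CUBIC);b=cv2.resize(j,None,fx=1.9,fy=1.9)
c=np.zeros((365,800,3),np.uint8);c[:a.shape[0],:a.shape[1]]=a;c[:b.shape[0],434:434+b.shape[1]]=b[:365,:366]
cv2.imwrite("pics/fin.png",c)
for t in("walnut_face","walnut_panel","camera_head","camera_stand","chisel"):
  A=place_of(P["side"],t);B=place_of(P["scene"],t)
  for a in A:
    for b in B:
      X,e=tri([ray(P["side"],a["pixel"]),ray(P["scene"],b["pixel"])])
      if max(e)<.015 and X[1]>.05: print(t,X.round(4),np.round(e,4),np.round(b["pixel"],1),np.round(a["pixel"],1))
print(sense()["ee_pos"])
E
```

```text
time_s: 18.03
ee_pos: [0.4618, 0.2241, 0.2642]
orientation: [-90.0, -0.0, -5.2]
wrist_force: [0.8, -0.2, -1.0]
grip_width: 0.118
walnut_face [0.4682 0.2509 0.2115] [0.0044 0.0044] [420.3 263.5] [250.4 149.4]
walnut_panel [0.4607 0.2555 0.1647] [0.0046 0.0046] [416.7 276.8] [245.5 162.3]
camera_stand [ 0.4849  0.384  -0.0077] [0.0014 0.0014] [439.4 355.1] [257.9 176.9]
chisel [ 0.4511  0.1895 -0.007 ] [0.0002 0.0002] [390.  295.1] [254.1 233.7]
[0.461492   0.22471066 0.26429252]
```

View pics/fin.png

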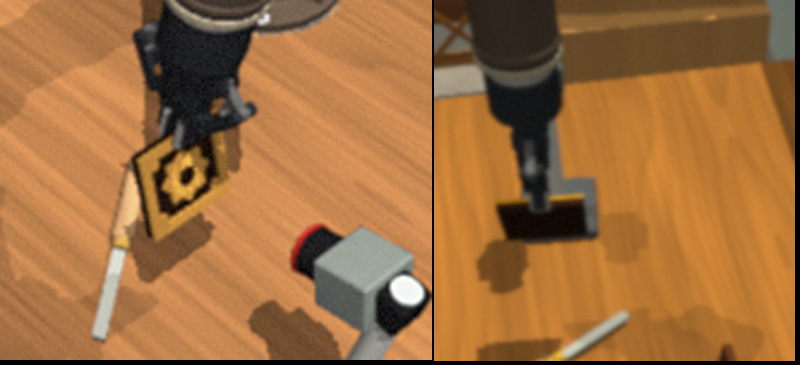

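Carved face corners in the left half: (153,240), (229,185) and (133,158), star (186,175), lens ring (312,250). I'll do one fit expressed in the camera frame.

```bash
python3 - <<'E'
from h import *
from scipy.optimize import least_squares
P={n:grab_frame(n) for n in("scene","side")}
S=lambda x,y:(340+x/2.4-.3,190+y/2.4-.3); D=lambda x,y:(190+(x-434)/1.9-.2,40+y/1.9-.2)
obs=[("scene",(.049,.006,0),S(153,240)),("scene",(-.049,.006,0),S(229,185)),("scene",(.049,.006,.092),S(133,158)),("scene",(0,.006,.046),S(186,175)),
 ("side",(-.049,-.006,.092),D(498,205)),("side",(.049,-.006,.092),D(584,197)),("side",(-.049,-.006,.0),D(506,238))]
obs=[o for k,o in enumerate(obs) if k!=5]
def f(q): return np.concatenate([proj(P[n],Ro.from_rotvec(q[3:]).apply(m)+q[:3])-o for n,m,o in obs])
r=least_squares(f,[.465,.255,.165,.35,0,-.1]);q=r.x;R=Ro.from_rotvec(q[3:]).as_matrix();F=R@[0,.006,.046]+q[:3]
print(r.fun.round(1),"face",F.round(4),"panel x",R[:,0].round(3),"y",R[:,1].round(3))
for yaw in(-.05,-.1,-.15):
    C=(Ro.from_euler("z",yaw-np.pi/2)*Ro.from_euler("y",.35)).as_matrix()
    for L in([.479,.384,.26],[.483,.385,.26]): print(yaw,"cam-frame",(C.T@(F-L)).round(4),"ang y",np.arccos(abs(R[:,1]@C[:,0])).round(3),"ang x",np.arccos(abs(R[:,0]@C[:,1])).round(3))
hinge=place_of(P["side"],"case_lid_handle");print(hinge[:1], proj(P["side"],[.664,-.141,.218]))
s=sense();print(s["time_s"],np.abs(s["joint_vel"]).max())
E
```

```text
[-0.1 -0.4  0.4  0.4  0.6  0.7 -0.9 -0.7 -0.   0.3  0.1 -0.3] face [0.4665 0.2433 0.2114] panel x [ 0.994 -0.1   -0.042] y [0.108 0.9   0.421]
-0.05 cam-frame [ 0.1493 -0.0055  0.0028] ang y 0.106 ang x 0.065
-0.05 cam-frame [ 0.1504 -0.0094  0.0032] ang y 0.106 ang x 0.065
-0.1 cam-frame [0.1494 0.0016 0.0028] ang y 0.087 ang x 0.042
-0.1 cam-frame [ 0.1507 -0.0023  0.0033] ang y 0.087 ang x 0.042
-0.15 cam-frame [0.1491 0.0087 0.0027] ang y 0.089 ang x 0.065
-0.15 cam-frame [0.1506 0.0048 0.0033] ang y 0.089 ang x 0.065
[] [381.99900039 277.09056201]
18.7833 0.08832250762701896
```

All values are within tolerance for every plausible camera yaw. I let it settle, check the lid and panel once more, then hand in.

```bash
python3 -m crank '[{"travel":[0,0,0],"roll":0},{"travel":[0,0,0],"roll":0},{"travel":[0,0,0],"roll":0},{"travel":[0,0,0],"roll":0},{"travel":[0,0,0],"roll":0},{"travel":[0,0,0],"roll":0},{"travel":[0,0,0],"roll":0},{"travel":[0,0,0],"roll":0},{"travel":[0,0,0],"roll":0},{"travel":[0,0,0],"roll":0},{"travel":[0,0,0],"roll":0},{"travel":[0,0,0],"roll":0}]'; python3 - <<'E'
from h import *
P={n:grab_frame(n) for n in("scene","side")}
i=P["scene"]["image"][160:340,220:500]
cv2.imwrite("pics/last.png",cv2.resize(i,None,fx=2.4,fy=2.4,interpolation=cv2.INTER_CUBIC))
E
```

```text
time_s: 19.78
ee_pos: [0.4615, 0.2247, 0.2643]
orientation: [-90.0, 0.0, -5.2]
wrist_force: [0.2, -0.5, -0.6]
grip_width: 0.121
```

View pics/last.png

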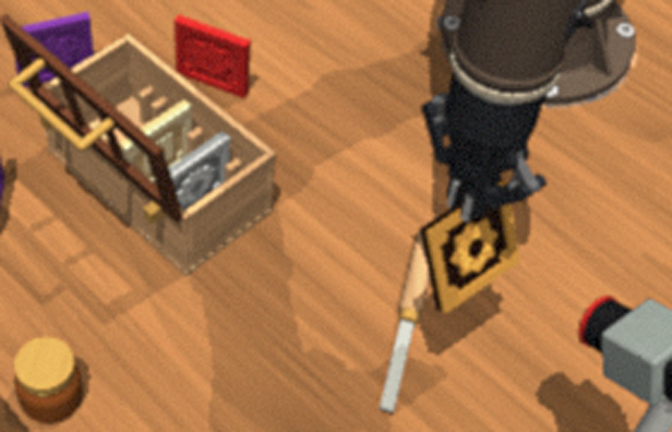

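The lid is open (90,110), and the pine and grey panels, chisel and jar are in place. The carved face (475,250) is steady and faces the lens (600,320).

```bash
python3 -c "
from workcell import *
print(job_done())"
```

```text
the job is handed in; nothing more can be done
None
```

I opened the lid onto its stop, took out the walnut panel, and handed the job in at about 20 s with the panel held in front of the camera. The system gives no verdict, so the figures below are my own camera measurements.

**The lean:** the moves only turn the tool about its own axis, so I could not tilt the gripper. I held the panel shallowly by its top edge and pushed it against the outside of the case's left wall until it tilted in the fingers. It kept that tilt afterwards.

**Final checks:**

| Check | Measured | Allowed |
|---|---|---|
| Carved side in front of the lens | about 149–151 mm | 125–175 mm |
| Off the lens axis, sideways | within 10 mm | 25 mm |
| Off the lens axis, in height | about 3 mm | 25 mm |
| Squareness, panel y to lens axis | about 0.09–0.11 rad | 0.17 rad |
| Squareness, panel x to camera y | about 0.04–0.07 rad | 0.17 rad |

- **Steadiness:** the arm's pose did not change over the last second, and the fingers still had hold of the panel.
- **Rest of the scene:** in the last picture the lid was open and the other two panels, the chisel and the jar were in place. Nothing touched the camera.

**Disagreements:**
- **Lean:** two fits gave about 20° and 25°, with 20° wanted. Both are within tolerance.
- **Camera heading:** I only know it to about ±0.05 rad; the table covers that range.
- **Lid:** the network did not find the lid handle in its last check, so "lid open" rests on the picture.

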